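Wring the tube block onto the dry-bath heater

ROBOT

A 6-joint arm with a two-finger parallel gripper is mounted at the origin on the work surface. World frame = base frame: x ahead of the robot, y to its left, z up, the work surface at z = 0. Lengths are in m, angles in rad, forces in N, time in s.
With the tool pointing down it reaches from about 0.375 to 0.975 m from the base axis. Payload 3.8 kg.
Tool frame: the origin (TCP) lies midway between the tips of the shut fingers; the grasp point (between the pads) lies 19 mm behind it; z points along the fingers, y is the direction in which the jaws open and shut (so a half turn about z gives the same grasp; the last joint's range is limited). The gripper opens to 85 mm and grips with 20 to 120 N. Pads are 22 mm wide; open, the fingers measure 114 mm over their backs; the gripper's body (76 mm by 85 mm) begins 54 mm behind the grasp point. The pads swing forward as they close: fully open they stand 13 mm farther back than shut.
Start: joints at [-1.295, 0.264, 1.604, -0, 1.274, -0.037], TCP at [0.208, -0.642, 0.231] pointing down, gripper open.
Joint ranges: [-2.63, 2.63], [-0.94, 2.18], [0.31, 2.57], [-1.31, 4.45], [0, 2.66], [-2.55, 2.55]. Speed limits (rad/s): [2.57, 2.57, 3.14, 3.14, 3.14, 3.14].

INTERFACE

Orientations are given as a rotation vector (axis times angle).
In Python, from workcell import bot gives the robot as it stands.
- The arm moves only by the shell command python3 -m inch 'ROWS' [FORCE]. ROWS is JSON, a list of rows, each an object of numbers: "dx", "dy", "dz": the shift along the tool's x, y, z in m; "ax", "ay", "az": the turn, a rotation vector about the tool's x, y, z in degrees; "fingers": the opening, from -1 (shut) to 1 (fully open). A call has 1 to 20 rows; each row is the pose to reach, as a shift and turn from the pose measured when the call began, along the tool's axes at that moment; what a row does not reach only later rows make up. A row lasts 1/8 s, in which the tool goes at most 62.5 mm and 10.7 degrees, less where a joint would pass 70% of its speed; a pose out of reach is approached as far as the arm can. A call with a gripper value outside its range is refused whole. The fingers move at their own pace and stop on an object; FORCE is the grip in N (left out, the last holds). Time passes only in rows, so rows that repeat a pose let the fingers close. It gives the time, the measured TCP pose, the force and the opening at its end, in the units of the state.
- bot.read_state(): the state, without advancing time (a new reading comes with each control period).
- bot.read_camera(name): name is "scene" or "top" or "wrist"; returns (picture, depth): 420x560x3 uint8, blue, green, red; 420x560 float32, m along the optical axis (not along the pixel's ray), 0 where there is no reading.
- bot.get_calibration(name): a dict with "intrinsics" (3x3 intrinsics, pixels), "distortion" ([k1, k2, p1, p2, k3] as OpenCV has them; the pictures are not rectified), "view" (4x4, takes a point from world to camera coordinates). Camera axes: x right, y down, z forward; pixel columns grow to the right and rows downward; lengths in m; the calibration is good to about 2 mm. A picture is of the moment at which its call begins: read the wrist's pose just before it. get_calibration takes no time and is no camera call; for the wrist camera it gives the pose at the moment of the call.
- bot.finish_job(): hands the job in, once; it reports no verdict.
Trained networks look in the newest picture that a camera, given by its name, has taken for a name from the list of things; names that differ only in an ending like _2 or _b are one class to them, and where a whole thing is asked for, a point or a joint stands for the part that bears it (a point fixed in the world has none). Each returns a list of dicts, best first, with "p" (0 to 1); they miss things now and then, are a little off and sometimes report something else, mostly with a low value. They report only what shows in the picture. A call takes as long as a camera call. They do not tell look-alikes from the thing itself.
- bot.masks_of(camera, thing): "region" (420x560 bool, what is visible of it) and "box" ([left, top, right, bottom] in pixels, round what is visible of it).
The state is a dict: "time": time; "q": joint angles; "joint_vel": joint speeds; "joint_torque": joint torques, N m; "tool_pos": TCP position; "tcp_rot": TCP orientation; "wrist_force": force on the tool from outside, world axes, zero at the start; "torque": the same for the moment, N m; "width": opening from 0.0 (shut) to 1.0 (fully open).
Only numpy, scipy, OpenCV 4.12 (cv2) and the standard library are available. Lean on these libraries where they do the work, as an engineer would, in place of code of your own. Each camera call takes 0.05 s, during which the arm holds its last target. There are 200 camera calls.

TASK

Fit the loose aluminium block whose underside matches the heater's raised plate. Set it down flat and square on the plate with about a third of its length hanging over either short end, then, keeping it resting on the plate, slide it lengthwise until its ends and sides are flush with the plate all round, and let go. Leave the short block and the round block where they are.

Things in the scene. Friction and masses are not known exactly. Their poses are not given: they have to be found in the camera images.
- plate_face (a point): Centre of the top face of the bare aluminium plate in the middle of a dry-bath heater fixed to the bench. The face is flat and level, 50 mm along x and 90 mm along y, 75 mm above the bench; z is up. It stands 15 mm above the black deck (130 by 130 mm, 60 mm above the bench) of the white housing (170 mm in x, 150 mm in y; grey foot 180 by 160 mm). The heater is turned differently each time.
- long_mid (a point): Centre (half-way up, 20 mm above its underside) of the long aluminium tube block, loose: 50 mm along its x, 90 mm along its y, 40 mm high, z up. About 0.4 kg. Two rows of four dark tube holes are seen in its top. Its underside is smooth and has the size of the heater's plate, so that, resting on the plate, this point is 20 mm above the plate face. Stands upright on the bench.
- short_mid (a point): Centre (20 mm up) of a short aluminium tube block, loose: 50 mm along its x, 55 mm along its y, 40 mm high, two rows of two larger holes. A bystander, to be left alone.
- round_mid (a point): Centre (20 mm up) of a round aluminium block, loose: an upright cylinder of 58 mm diameter, 40 mm high, one hole in its top. A bystander, to be left alone.
Not all that is in view belongs to the job. Leave any pink or purple look-alike of the part that bears long_mid alone. Of the things that look like the part that bears plate_face, the larger one is meant.

How it is judged:
By the outcome, as a careful person would: the job done as asked, in the order asked, and still so for the second after the job is handed in, with the robot touching nothing.
It also fails if it takes over 42 s, if anything falls off the work surface, if the arm or the gripper's body presses on something with over 40 N, if the wrist force passes 120 N, or if a joint passes its speed limit or range.

## Working session

There is one attempt and no reset: what is moved stays moved. The work goes in short steps, Python scripts to look and compute and a shell command to move; the robot and the scene stay as the last step left them, time stands still between calls to the robot, and variables do not carry over. Pictures are saved under pics/ and viewed, about 8 in all and at most 12, crops included, and the job is handed in when it is done.

```bash
mkdir -p pics; cat > h.py <<'E'
import numpy as np,cv2
from scipy.spatial.transform import Rotation as R
from workcell import bot
def pts(cam,depth,mask,cal=None):
    c=cal or bot.get_calibration(cam);K=np.array(c["intrinsics"]);D=np.array(c["distortion"]);V=np.array(c["view"])
    v,u=np.nonzero(mask&(depth>0));z=depth[v,u]
    n=cv2.undistortPoints(np.c_[u,v].astype(np.float64)[:,None],K,D)[:,0]
    P=np.c_[n*z[:,None],z]
    return (P-V[:3,3])@V[:3,:3]
def rect(P):
    (c,s,a)=cv2.minAreaRect((P[:,:2]*1000).astype(np.float32));return np.round(c,1),np.round(s,1),round(a,1)
E
python3 - <<'E'
from h import *
print(bot.read_state())
ims=[]
for cam in("scene","top"):
    im,d=bot.read_camera(cam);ims.append(im)
    for t in("plate_face","long_mid","short_mid","round_mid"):
        try:
            for m in bot.masks_of(cam,t)[:4]:
                P=pts(cam,d,m["region"]);h=np.percentile(P[:,2],90);Q=P[abs(P[:,2]-h)<.006]
                print(cam,t,round(m["p"],2),np.round(m["box"]),"ztop",round(h,3),rect(Q) if len(Q)>5 else"")
        except Exception as e: print(cam,t,e)
cv2.imwrite("pics/a.png",ims[0]);cv2.imwrite("pics/b.png",ims[1])
E
```

```text
{'time': 0.0, 'q': array([-1.29487106e+00,  2.64757572e-01,  1.60536971e+00,  1.66112168e-05,
        1.27369570e+00, -3.68957466e-02]), 'joint_vel': array([ 0.00111073, -0.00127501,  0.00025217, -0.00112061, -0.00080281,
        0.00113976]), 'joint_torque': array([ 1.48989508e-03, -5.15111876e+01, -3.67307353e+01,  1.98374198e-05,
        1.26892951e-02, -4.45047178e-06]), 'tool_pos': array([ 0.20753518, -0.64153963,  0.22996136]), 'tcp_rot': array([-3.10105450e+00, -4.89024195e-01,  3.92670723e-04]), 'wrist_force': array([-0.38468853,  0.13292829, -0.00584616]), 'torque': array([-0.00551415,  0.04303292, -0.01526401]), 'width': 0.9977613375795895}
scene plate_face 0.74 [316. 215. 414. 292.] ztop 0.071 (array([524.4, 215.3]), array([91.4, 54.1]), 81.0)
scene plate_face 0.62 [410. 259. 492. 327.] ztop 0.055 (array([521. , 433.1]), array([81.7, 65. ]), 72.4)
scene long_mid 0.83 [157. 175. 194. 205.] ztop 0.039 (array([ 572.4, -356. ]), array([98.6, 54.3]), 70.5)
scene long_mid 0.78 [107. 172. 148. 199.] ztop 0.039 (array([ 621.2, -490.1]), array([56.3, 91.4]), 72.0)
scene long_mid 0.
[... 222 characters left out ...]
88. 122. 253.] ztop 0.058 (array([536.9, 422.3]), array([87.3, 64.3]), 70.9)
top plate_face 0.62 [137. 183. 213. 262.] ztop 0.075 (array([519.8, 213.4]), array([90.8, 50.3]), 80.9)
top long_mid 0.62 [374. 181. 418. 211.] ztop 0.044 (array([ 568.4, -356.3]), array([89.2, 52.1]), 72.4)
top long_mid 0.57 [363. 228. 410. 273.] ztop 0.043 (array([ 434.2, -317.4]), array([89.7, 50.6]), 41.2)
top long_mid 0.55 [433. 158. 467. 200.] ztop 0.043 (array([ 618.1, -491.6]), array([53.6, 91.9]), 69.9)
top short_mid 0.7 [295. 229. 318. 254.] ztop 0.043 (array([ 461. , -111.3]), array([54.7, 49.5]), 88.1)
top round_mid 0.6 [306. 159. 329. 184.] ztop 0.043 (array([ 639.7, -151.4]), array([53.9, 54.9]), 88.2)
```

View pics/b.png

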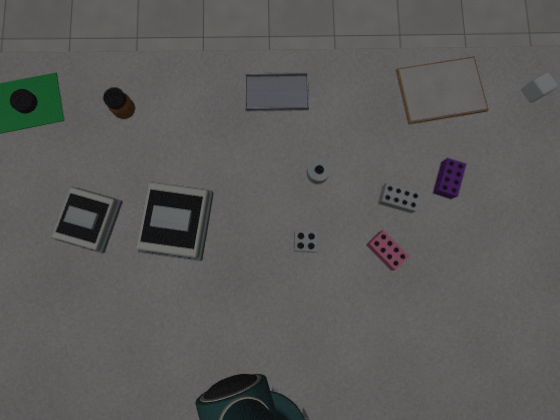

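View pics/a.png

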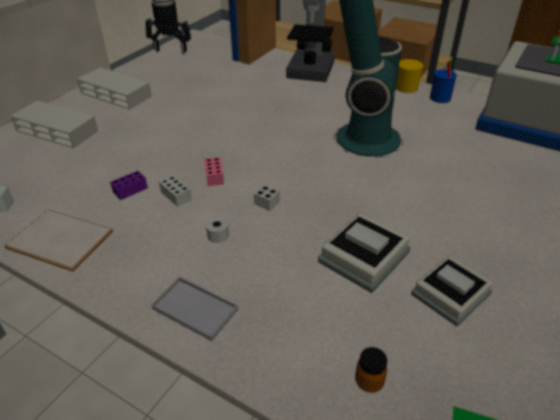

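Candidates for the long block in the top view are grey (400,197), pink (388,250) and purple (450,178). Only the grey one is bare aluminium with 2x4 holes. The heaters are at (175,220) and (85,217), and the one at (175,220) is larger. I'll confirm both in a crop and work out the approach.

```bash
cat >> h.py <<'E'
def delta(p,ang,s=None):
    """tool-frame shift/turn to TCP p, tool down, tool x axis at world angle ang (deg)"""
    s=s or bot.read_state();R0=R.from_rotvec(s["tcp_rot"]);out=[]
    for a in(ang,ang+180):
        c,q=np.cos(np.radians(a)),np.sin(np.radians(a))
        Rt=R.from_matrix(np.array([[c,q,0],[q,-c,0],[0,0,-1]]))
        out.append((R0.inv()*Rt).as_rotvec(degrees=True))
    t=R0.inv().apply(np.array(p)-s["tool_pos"])*1000
    return np.round(t,1),[np.round(o,2) for o in out]
E
python3 - <<'E'
from h import *
im=cv2.imread("pics/b.png")
a=cv2.resize(im[140:280,350:480],None,fx=4,fy=4,interpolation=3);b=cv2.resize(im[175:270,45:220],None,fx=1.6,fy=1.6)
o=np.zeros((560,800,3),np.uint8);o[:560,:520]=a;o[:b.shape[0],520:520+b.shape[1]]=b
cv2.imwrite("pics/c.png",o)
s=bot.read_state();print(R.from_rotvec(s["tcp_rot"]).as_matrix().round(3))
print(delta([.569,-.356,.16],72.2))
c=bot.get_calibration("wrist");V=np.array(c["view"]);print("cam",-V[:3,:3].T@V[:3,3],V[:3,:3].round(2),c["intrinsics"])
E
```

```text
[[ 0.951  0.308  0.   ]
 [ 0.308 -0.951  0.   ]
 [ 0.     0.    -1.   ]]
(array([ 431.8, -161.2,   71.3]), [array([  0.  ,  -0.  , -54.28]), array([ -0.  ,  -0.  , 125.72])])
cam [ 0.27392984 -0.62085737  0.37460161] [[ 0.31 -0.95  0.  ]
 [-0.91 -0.3   0.28]
 [-0.26 -0.09 -0.96]] [[304.69886297   0.         281.48491407]
 [  0.         304.69886297 212.54961256]
 [  0.           0.           1.        ]]
```

View pics/c.png

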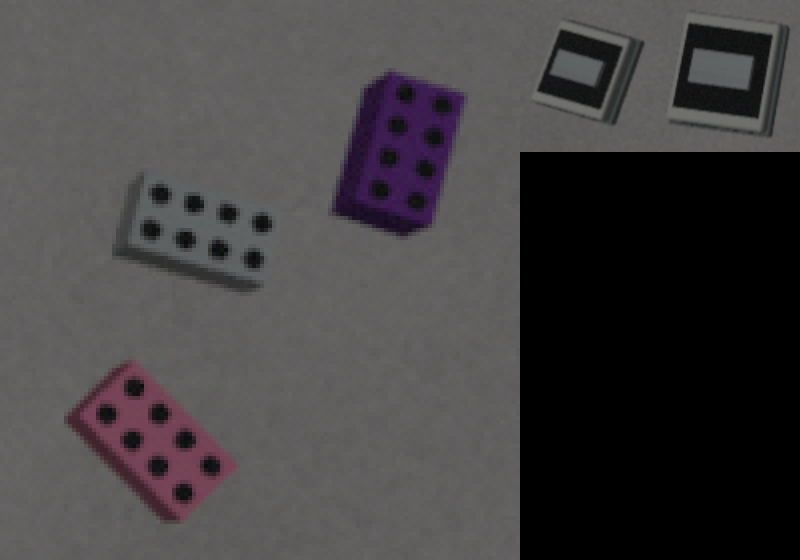

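Confirmed: grey block at (400,197) and the larger heater at (175,220). I'm moving above the block.

```bash
python3 -m inch '[{"dx":0.055,"dy":-0.02,"dz":0.01,"az":-8},{"dx":0.11,"dy":-0.04,"dz":0.02,"az":-16},{"dx":0.165,"dy":-0.06,"dz":0.03,"az":-24},{"dx":0.22,"dy":-0.08,"dz":0.04,"az":-32},{"dx":0.275,"dy":-0.1,"dz":0.05,"az":-40},{"dx":0.33,"dy":-0.12,"dz":0.06,"az":-48},{"dx":0.385,"dy":-0.14,"dz":0.07,"az":-54.3},{"dx":0.432,"dy":-0.161,"dz":0.071,"az":-54.3},{"dx":0.432,"dy":-0.161,"dz":0.071,"az":-54.3},{"dx":0.432,"dy":-0.161,"dz":0.071,"az":-54.3}]' 40
python3 - <<'E'
from h import *
cal=bot.get_calibration("wrist");im,d=bot.read_camera("wrist");cv2.imwrite("pics/d.png",im)
for m in bot.masks_of("wrist","long_mid"):
    P=pts("wrist",d,m["region"],cal);h=np.percentile(P[:,2],90);Q=P[abs(P[:,2]-h)<.004];r=rect(Q)
    print(round(m["p"],2),m["box"],h,r)
    print(delta([r[0][0]/1e3,r[0][1]/1e3,.006],r[2]))
print(bot.read_state()["tool_pos"])
E
```

```text
[ 0.20769822 -0.64225348  0.23134852]invalid input at $[0]: expected keys dx, dy, dz, ax, ay, az, fingers
```

View pics/d.png

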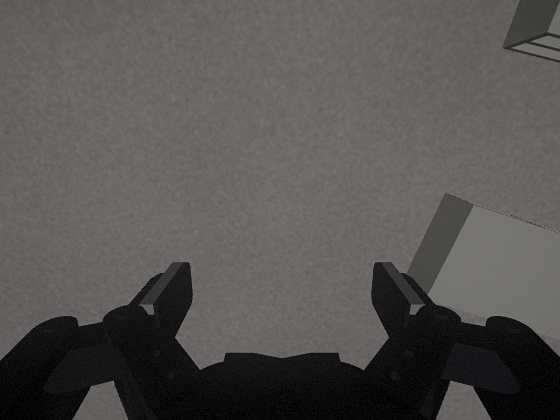

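```bash
python3 -m inch '[{"dx":0.055,"dy":-0.02,"dz":0.01,"ax":0,"ay":0,"az":-8,"fingers":1},{"dx":0.11,"dy":-0.04,"dz":0.02,"ax":0,"ay":0,"az":-16,"fingers":1},{"dx":0.165,"dy":-0.06,"dz":0.03,"ax":0,"ay":0,"az":-24,"fingers":1},{"dx":0.22,"dy":-0.08,"dz":0.04,"ax":0,"ay":0,"az":-32,"fingers":1},{"dx":0.275,"dy":-0.1,"dz":0.05,"ax":0,"ay":0,"az":-40,"fingers":1},{"dx":0.33,"dy":-0.12,"dz":0.06,"ax":0,"ay":0,"az":-48,"fingers":1},{"dx":0.385,"dy":-0.14,"dz":0.07,"ax":0,"ay":0,"az":-54.3,"fingers":1},{"dx":0.432,"dy":-0.161,"dz":0.071,"ax":0,"ay":0,"az":-54.3,"fingers":1},{"dx":0.432,"dy":-0.161,"dz":0.071,"ax":0,"ay":0,"az":-54.3,"fingers":1},{"dx":0.432,"dy":-0.161,"dz":0.071,"ax":0,"ay":0,"az":-54.3,"fingers":1}]' 40
python3 - <<'E'
from h import *
cal=bot.get_calibration("wrist");im,d=bot.read_camera("wrist");cv2.imwrite("pics/e.png",im)
for m in bot.masks_of("wrist","long_mid"):
    P=pts("wrist",d,m["region"],cal);h=np.percentile(P[:,2],90);Q=P[abs(P[:,2]-h)<.004];r=rect(Q)
    print(round(m["p"],2),m["box"],h,r)
    print(delta([r[0][0]/1e3,r[0][1]/1e3,.006],r[2]))
print(bot.read_state()["tool_pos"])
E
```

```text
time: 1.85
tool_pos: [0.5691, -0.3562, 0.1603]
tcp_rot: [2.537, 1.853, -0.001]
wrist_force: [-0.1, 0.1, 0.2]
width: 1.0
0.74 [84.2, 148.9, 185.2, 262.4] 0.04174524625736045 (array([ 435.9, -319. ]), array([91. , 50.5]), 41.8)
(array([  -4.3, -137.8,  154.5]), [array([0.000e+00, 3.000e-02, 3.035e+01]), array([-4.0000e-02,  0.0000e+00, -1.4965e+02])])
0.7 [317.8, 274.2, 388.9, 340.1] 0.04161038766335789 (array([ 606.6, -487.9]), array([51.5, 65.8]), 70.9)
(array([-112.7,   76.5,  154.5]), [array([-0.  ,  0.03,  1.25]), array([-4.0000e-02, -1.0000e-02, -1.7875e+02])])
0.58 [252.7, 152.9, 311.9, 252.2] 0.04178742821541512 (array([ 569.2, -358.1]), array([90.2, 50.1]), 72.5)
(array([ -0.7,   1.1, 154.5]), [array([-0.  ,  0.03, -0.35]), array([4.0000e-02, 1.0000e-02, 1.7965e+02])])
[ 0.56838498 -0.3570779   0.16045127]
```

View pics/e.png

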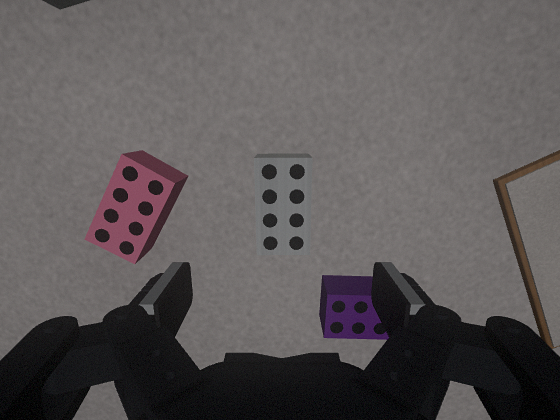

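```bash
python3 -m inch '[{"dx":0,"dy":0.001,"dz":0.055,"ax":0,"ay":0,"az":0,"fingers":1},{"dx":0,"dy":0.001,"dz":0.11,"ax":0,"ay":0,"az":-0.3,"fingers":1},{"dx":0,"dy":0.001,"dz":0.14,"ax":0,"ay":0,"az":-0.3,"fingers":1},{"dx":0,"dy":0.001,"dz":0.153,"ax":0,"ay":0,"az":-0.3,"fingers":1},{"dx":0,"dy":0.001,"dz":0.153,"ax":0,"ay":0,"az":-0.3,"fingers":1},{"dx":0,"dy":0.001,"dz":0.153,"ax":0,"ay":0,"az":-0.3,"fingers":-1},{"dx":0,"dy":0.001,"dz":0.153,"ax":0,"ay":0,"az":-0.3,"fingers":-1},{"dx":0,"dy":0.001,"dz":0.153,"ax":0,"ay":0,"az":-0.3,"fingers":-1},{"dx":0,"dy":0.001,"dz":0.153,"ax":0,"ay":0,"az":-0.3,"fingers":-1},{"dx":0,"dy":0.001,"dz":0.153,"ax":0,"ay":0,"az":-0.3,"fingers":-1},{"dx":0,"dy":0.001,"dz":0.153,"ax":0,"ay":0,"az":-0.3,"fingers":-1}]' 60
```

```text
time: 3.32
tool_pos: [0.5706, -0.3584, 0.0098]
tcp_rot: [2.531, 1.855, 0.001]
wrist_force: [-0.1, -0.1, 6.5]
width: 0.577
```

The upward force of 6.5 N suggests the tips touch the bench, so I'll regrip about 7 mm higher and then lift.

```bash
python3 -m inch '[{"dx":0,"dy":0,"dz":0,"ax":0,"ay":0,"az":0,"fingers":0.5},{"dx":0,"dy":0,"dz":-0.007,"ax":0,"ay":0,"az":0,"fingers":0.5},{"dx":0,"dy":0,"dz":-0.007,"ax":0,"ay":0,"az":0,"fingers":0.3},{"dx":0,"dy":0,"dz":-0.007,"ax":0,"ay":0,"az":0,"fingers":-1},{"dx":0,"dy":0,"dz":-0.007,"ax":0,"ay":0,"az":0,"fingers":-1},{"dx":0,"dy":0,"dz":-0.007,"ax":0,"ay":0,"az":0,"fingers":-1},{"dx":0,"dy":0,"dz":-0.007,"ax":0,"ay":0,"az":0,"fingers":-1}]' 60
python3 - <<'E'
from h import *
s=bot.read_state();print(s["wrist_force"],s["width"],s["tool_pos"])
u=np.array([np.cos(np.radians(80.9)),np.sin(np.radians(80.9))])
p=np.array([.520,.2135])-.03*u
print(p,delta([*p,.17],80.9))
E
```

```text
time: 4.2
tool_pos: [0.571, -0.3587, 0.0177]
tcp_rot: [2.531, 1.854, 0.001]
wrist_force: [-0.9, -0.0, 4.6]
width: 0.57
[-0.91979217 -0.01466939  4.57735688] 0.5702858179685975 [ 0.57095351 -0.35867086  0.01769701]
[0.51525526 0.18387759] (array([ 500.3, -216. , -154.1]), [array([ 0.21,  0.13, -8.43]), array([  0.19,  -0.31, 171.57])])
```

```bash
python3 -m inch '[{"dx":0,"dy":0,"dz":-0.03,"ax":0,"ay":0,"az":0,"fingers":-1},{"dx":0,"dy":0,"dz":-0.08,"ax":0,"ay":0,"az":0,"fingers":-1},{"dx":0.02,"dy":-0.01,"dz":-0.125,"ax":0,"ay":0,"az":-1,"fingers":-1},{"dx":0.06,"dy":-0.026,"dz":-0.154,"ax":0.1,"ay":0,"az":-2,"fingers":-1},{"dx":0.11,"dy":-0.048,"dz":-0.154,"ax":0.2,"ay":0.1,"az":-3,"fingers":-1},{"dx":0.16,"dy":-0.07,"dz":-0.154,"ax":0.2,"ay":0.1,"az":-4,"fingers":-1},{"dx":0.21,"dy":-0.091,"dz":-0.154,"ax":0.2,"ay":0.1,"az":-5,"fingers":-1},{"dx":0.26,"dy":-0.112,"dz":-0.154,"ax":0.2,"ay":0.1,"az":-6,"fingers":-1},{"dx":0.31,"dy":-0.134,"dz":-0.154,"ax":0.2,"ay":0.1,"az":-7,"fingers":-1},{"dx":0.36,"dy":-0.156,"dz":-0.154,"ax":0.2,"ay":0.1,"az":-8,"fingers":-1},{"dx":0.41,"dy":-0.178,"dz":-0.154,"ax":0.2,"ay":0.1,"az":-8.4,"fingers":-1},{"dx":0.45,"dy":-0.195,"dz":-0.154,"ax":0.2,"ay":0.1,"az":-8.4,"fingers":-1},{"dx":0.48,"dy":-0.208,"dz":-0.154,"ax":0.2,"ay":0.1,"az":-8.4,"fingers":-1},{"dx":0.5,"dy":-0.216,"dz":-0.154,"ax":0.2,"ay":0.1,"az":-8.4,"fingers":-1},{"dx":0.5,"dy":-0.216,"dz":-0.154,"ax":0.2,"ay":0.1,"az":-8.4,"fingers":-1},{"dx":0.5,"dy":-0.216,"dz":-0.154,"ax":0.2,"ay":0.1,"az":-8.4,"fingers":-1}]' 60
python3 - <<'E'
from h import *
s=bot.read_state();print(s["tool_pos"],s["wrist_force"],s["width"])
cal=bot.get_calibration("wrist");im,d=bot.read_camera("wrist");cv2.imwrite("pics/f.png",im);np.save("f.npy",d)
P=pts("wrist",d,np.ones(d.shape,bool),cal)
v,u=np.nonzero(d>0)
R0=R.from_rotvec(s["tcp_rot"])
def loc(P):return R0.inv().apply(P-s["tool_pos"])
# block in hand: points near tcp; top face
for name in("long_mid","plate_face"):
  for m in bot.masks_of("wrist",name):
    Q=pts("wrist",d,m["region"],cal);h=np.percentile(Q[:,2],80);T=Q[abs(Q[:,2]-h)<.004];L=loc(T)
    print(name,round(m["p"],2),np.round(m["box"]),round(h,4),rect(T),"tool frame:",rect(L),L[:,:2].min(0).round(4),L[:,:2].max(0).round(4))
E
```

```text
time: 6.2
tool_pos: [0.5141, 0.1829, 0.1685]
tcp_rot: [-2.391, -2.038, 0.005]
wrist_force: [0.1, -0.4, -6.1]
width: 0.574
[0.51414974 0.18294047 0.16853703] [ 0.09219511 -0.41277596 -6.05536219] 0.5739484601790651
long_mid 0.94 [221. 173. 346. 358.] 0.1922 (array([514.5, 187.3]), array([81.9, 50.4]), 80.9) tool frame: (array([ 4.3, -0.4]), array([81.9, 50.4]), 0.0) [-0.0367 -0.0256] [0.0452 0.0248]
plate_face 0.88 [178.  76. 396. 258.] 0.0616 (array([521.2, 213.1]), array([145.3, 166. ]), 80.9) tool frame: (array([31.2,  2.4]), array([166. , 145.3]), 90.0) [-0.0415 -0.0805] [0.1038 0.0854]
```

View pics/f.png

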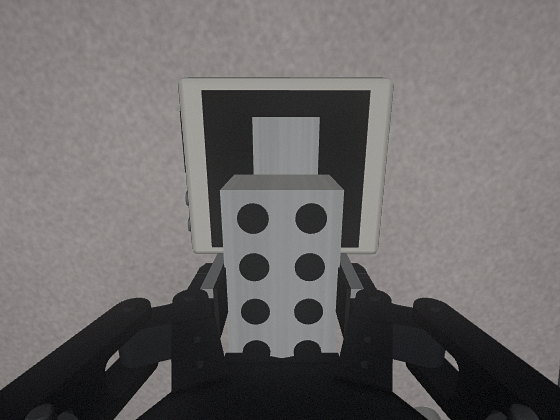

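The block is held square and centred; its front end is at x=+45 mm in the tool frame. The exposed end of the plate shows at (286,145). Next I'll measure the plate in the tool frame.

```bash
cat >> h.py <<'E'
def plate(cam,cal,s,d,zr=(.071,.082)):
    P=pts(cam,d,np.ones(d.shape,bool),cal);R0=R.from_rotvec(s["tcp_rot"])
    c=np.array([.52,.2135]);P=P[(np.hypot(*(P[:,:2]-c).T)<.056)&(P[:,2]>zr[0])&(P[:,2]<zr[1])]
    return P,R0.inv().apply(P-s["tool_pos"])
E
python3 - <<'E'
from h import *
s=bot.read_state();cal=bot.get_calibration("wrist");d=np.load("f.npy")
P,L=plate("wrist",cal,s,d)
print(len(P),np.median(P[:,2]),rect(P),rect(L),np.percentile(L[:,:2],[0,1,99,100],axis=0))
E
```

```text
3744 0.0766621096762648 (array([525.9, 236.1]), array([41.8, 50.1]), 80.8) (array([54.6,  2.4]), array([50.1, 41.8]), 90.0) [[ 0.03367137 -0.02263022]
 [ 0.03389851 -0.022082  ]
 [ 0.07541224  0.02685954]
 [ 0.07545962  0.02745894]]
```

```bash
python3 -m inch '[{"dx":0,"dy":0.0028,"dz":0.03,"ax":0,"ay":0,"az":0,"fingers":-1},{"dx":0,"dy":0.0028,"dz":0.055,"ax":0,"ay":0,"az":0,"fingers":-1},{"dx":0,"dy":0.0028,"dz":0.07,"ax":0,"ay":0,"az":0,"fingers":-1},{"dx":0,"dy":0.0028,"dz":0.07,"ax":0,"ay":0,"az":0,"fingers":-1},{"dx":0,"dy":0.0028,"dz":0.07,"ax":0,"ay":0,"az":0,"fingers":-1}]' 60
cat > m.py <<'E'
from h import *
import sys
s=bot.read_state();cal=bot.get_calibration("wrist");im,d=bot.read_camera("wrist");cv2.imwrite(sys.argv[1],im)
P,L=plate("wrist",cal,s,d)
print("tcp",s["tool_pos"],"F",s["wrist_force"],"T",s["torque"])
if len(P)>20:print("plate",len(P),np.median(P[:,2]),rect(P),rect(L),np.percentile(L[:,:2],[0,1,99,100],axis=0).round(4).tolist())
z=s["tool_pos"][2]+.0223
A=pts("wrist",d,np.ones(d.shape,bool),cal);A=A[(abs(A[:,2]-z-.0015)<.005)&(np.hypot(*(A[:,:2]-s["tool_pos"][:2]).T)<.06)]
B=R.from_rotvec(s["tcp_rot"]).inv().apply(A-s["tool_pos"]);B=B[(B[:,0]>.025)]
print("block",len(B),np.median(A[:,2]),rect(B),np.percentile(B[:,:2],[0,1,99,100],axis=0).round(4).tolist())
print("tilt",R.from_rotvec(s["tcp_rot"]).as_matrix().round(4).tolist())
E
python3 m.py pics/g.png
```

```text
time: 6.98
tool_pos: [0.5186, 0.1823, 0.1005]
tcp_rot: [2.392, 2.035, 0.001]
wrist_force: [0.2, 0.6, -4.4]
width: 0.569
tcp [0.5185909  0.1822609  0.10047501] F [ 0.20447167  0.56860601 -4.35629238] T [ 0.02541333 -0.02514439 -0.02895697]
plate 5549 0.07574552394633871 (array([525.8, 241.4]), array([31.7, 50.3]), 80.8) (array([59.5, -2.4]), array([50.3, 31.7]), 89.9) [[0.0437, -0.0275], [0.0443, -0.0269], [0.0753, 0.0221], [0.0754, 0.0227]]
block 5881 0.12366969915780497 (array([35.1, -0.5]), array([50.3, 20.2]), 90.0) [[0.025, -0.0257], [0.0252, -0.025], [0.045, 0.024], [0.0452, 0.0246]]
tilt [[0.16, 0.9871, 0.0009], [0.9871, -0.16, -0.0005], [-0.0004, 0.001, -1.0]]
```

View pics/g.png

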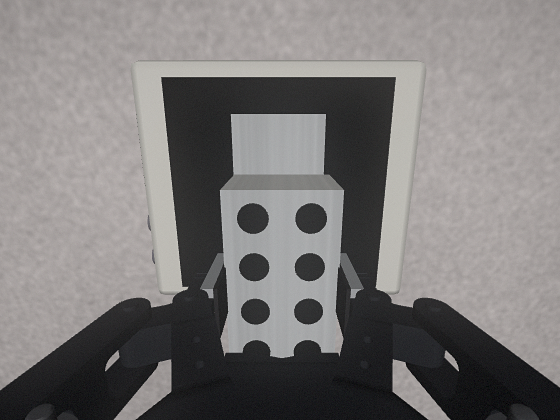

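Plate is 1.9 mm to −y of the block, the yaw matches, and the overhang is 30 mm. I'll correct sideways and descend.

```bash
python3 -m inch '[{"dx":0,"dy":-0.002,"dz":0,"ax":0,"ay":0,"az":0,"fingers":-1},{"dx":0,"dy":-0.002,"dz":0.003,"ax":0,"ay":0,"az":0,"fingers":-1},{"dx":0,"dy":-0.002,"dz":0.005,"ax":0,"ay":0,"az":0,"fingers":-1},{"dx":0,"dy":-0.002,"dz":0.005,"ax":0,"ay":0,"az":0,"fingers":-1}]' 60
python3 m.py pics/h.png
```

```text
time: 7.52
tool_pos: [0.5165, 0.1826, 0.0954]
tcp_rot: [2.392, 2.036, 0.001]
wrist_force: [0.0, 0.7, -5.0]
width: 0.572
tcp [0.5165239  0.1826405  0.09544283] F [ 0.02374897  0.71502686 -5.00405759] T [-0.00861712 -0.0007606  -0.03689774]
plate 5852 0.07577270788226573 (array([525.8, 241.9]), array([30.5, 50.6]), 80.8) (array([60. , -0.4]), array([50.6, 30.5]), 90.0) [[0.0447, -0.0257], [0.0449, -0.0247], [0.0752, 0.0242], [0.0752, 0.0249]]
block 5904 0.11863421229629774 (array([35.1, -0.5]), array([50.4, 20.3]), 89.9) [[0.025, -0.0257], [0.0252, -0.025], [0.045, 0.024], [0.0453, 0.0247]]
tilt [[0.1598, 0.9871, 0.0009], [0.9871, -0.1598, -0.0005], [-0.0004, 0.001, -1.0]]
```

Sides agree to 0.1 mm. I'm descending to contact.

```bash
python3 -m inch '[{"dx":0,"dy":0,"dz":0.001,"ax":0,"ay":0,"az":0,"fingers":-1},{"dx":0,"dy":0,"dz":0.002,"ax":0,"ay":0,"az":0,"fingers":-1},{"dx":0,"dy":0,"dz":0.003,"ax":0,"ay":0,"az":0,"fingers":-1},{"dx":0,"dy":0,"dz":0.003,"ax":0,"ay":0,"az":0,"fingers":-1}]' 60
python3 m.py pics/i.png
```

```text
time: 8.07
tool_pos: [0.5167, 0.1827, 0.0927]
tcp_rot: [2.392, 2.035, 0.001]
wrist_force: [0.3, -0.2, -2.9]
width: 0.568
tcp [0.51666134 0.18269803 0.09273216] F [ 0.25008713 -0.22409559 -2.91695219] T [-0.01031774  0.13230418 -0.04671818]
plate 6027 0.0757751807087916 (array([525.8, 241.9]), array([30.5, 50.4]), 80.7) (array([59.9, -0.5]), array([30.5, 50.4]), 0.1) [[0.0447, -0.0257], [0.0449, -0.0249], [0.0751, 0.0241], [0.0751, 0.0247]]
block 5894 0.11595352635417966 (array([35.1, -0.6]), array([20.2, 50.2]), 0.0) [[0.025, -0.0257], [0.0252, -0.025], [0.045, 0.024], [0.0452, 0.0246]]
tilt [[0.1598, 0.9871, 0.0011], [0.9871, -0.1598, -0.0005], [-0.0003, 0.0012, -1.0]]
```

```bash
python3 -m inch '[{"dx":0,"dy":0,"dz":0.001,"ax":0,"ay":0,"az":0,"fingers":-1},{"dx":0,"dy":0,"dz":0.0015,"ax":0,"ay":0,"az":0,"fingers":-1},{"dx":0,"dy":0,"dz":0.0015,"ax":0,"ay":0,"az":0,"fingers":-1},{"dx":0,"dy":0,"dz":0.0015,"ax":0,"ay":0,"az":0,"fingers":-1}]' 30
python3 m.py pics/j.png
```

```text
time: 8.62
tool_pos: [0.5167, 0.1827, 0.0927]
tcp_rot: [2.392, 2.035, 0.001]
wrist_force: [-5.3, -0.6, 7.1]
width: 0.573
tcp [0.51667736 0.18270428 0.09270479] F [-5.27179888 -0.56757711  7.06184414] T [-0.29090408  0.76789596  0.02440122]
plate 6040 0.07577989105909858 (array([525.8, 241.9]), array([30.6, 50.4]), 80.8) (array([59.9, -0.4]), array([50.4, 30.6]), 90.0) [[0.0446, -0.0256], [0.0449, -0.0249], [0.0751, 0.0241], [0.0751, 0.0247]]
block 5905 0.11591660052895733 (array([35.1, -0.6]), array([50.3, 20.2]), 90.0) [[0.025, -0.0258], [0.0252, -0.025], [0.045, 0.024], [0.0452, 0.0246]]
tilt [[0.1598, 0.9871, 0.0012], [0.9871, -0.1598, -0.0005], [-0.0003, 0.0012, -1.0]]
```

Seated with about 12 N of contact force. I'll slide +x for 24 mm with light pressure, then measure.

```bash
python3 -m inch '[{"dx":0.002,"dy":0,"dz":0.001,"ax":0,"ay":0,"az":0,"fingers":-1},{"dx":0.005,"dy":0,"dz":0.001,"ax":0,"ay":0,"az":0,"fingers":-1},{"dx":0.008,"dy":0,"dz":0.001,"ax":0,"ay":0,"az":0,"fingers":-1},{"dx":0.011,"dy":0,"dz":0.001,"ax":0,"ay":0,"az":0,"fingers":-1},{"dx":0.014,"dy":0,"dz":0.001,"ax":0,"ay":0,"az":0,"fingers":-1},{"dx":0.017,"dy":0,"dz":0.001,"ax":0,"ay":0,"az":0,"fingers":-1},{"dx":0.02,"dy":0,"dz":0.001,"ax":0,"ay":0,"az":0,"fingers":-1},{"dx":0.023,"dy":0,"dz":0.001,"ax":0,"ay":0,"az":0,"fingers":-1},{"dx":0.024,"dy":0,"dz":0.001,"ax":0,"ay":0,"az":0,"fingers":-1},{"dx":0.024,"dy":0,"dz":0.001,"ax":0,"ay":0,"az":0,"fingers":-1}]' 40
python3 m.py pics/k.png
```

```text
time: 9.93
tool_pos: [0.5217, 0.2059, 0.0927]
tcp_rot: [2.389, 2.035, 0.003]
wrist_force: [-0.7, -4.3, 4.2]
width: 0.571
tcp [0.52165311 0.20586535 0.09269267] F [-0.66940269 -4.29553445  4.23698975] T [-0.84763158  0.20545475 -0.026227  ]
plate 1554 0.07577547137827459 (array([528.1, 253.7]), array([ 7.5, 50.9]), 81.0) (array([48.2, -1.3]), array([50.9,  7.5]), 89.8) [[0.0445, -0.0267], [0.0447, -0.0261], [0.0519, 0.023], [0.052, 0.0242]]
block 5882 0.11590241909600148 (array([35.1, -0.5]), array([50.1, 20.2]), 90.0) [[0.025, -0.0256], [0.0253, -0.025], [0.045, 0.024], [0.0452, 0.0246]]
tilt [[0.1594, 0.9872, 0.0033], [0.9872, -0.1593, -0.0014], [-0.0008, 0.0035, -1.0]]
```

View pics/k.png

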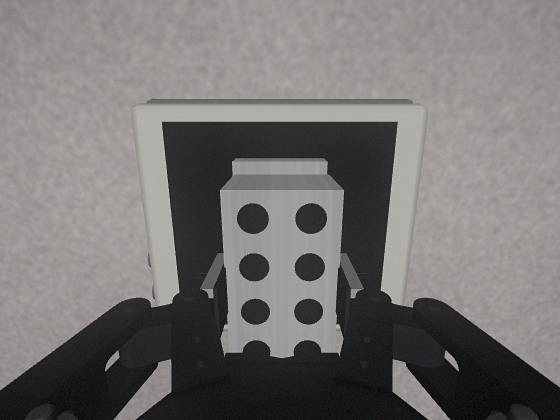

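```bash
python3 -m inch '[{"dx":0.002,"dy":-0.0004,"dz":0.0007,"ax":0.1,"ay":0,"az":0,"fingers":-1},{"dx":0.004,"dy":-0.0009,"dz":0.0007,"ax":0.2,"ay":0,"az":0,"fingers":-1},{"dx":0.006,"dy":-0.0009,"dz":0.0007,"ax":0.2,"ay":0,"az":0,"fingers":-1},{"dx":0.007,"dy":-0.0009,"dz":0.0007,"ax":0.2,"ay":0,"az":0,"fingers":-1},{"dx":0.007,"dy":-0.0009,"dz":0.0007,"ax":0.2,"ay":0,"az":0,"fingers":-1},{"dx":0.007,"dy":-0.0009,"dz":0.0007,"ax":0.2,"ay":0,"az":0,"fingers":-1}]' 40
python3 m.py pics/l.png
python3 - <<'E'
from h import *
s=bot.read_state();u=np.array([.1595,.9872]);print("block centre est",s["tool_pos"][:2]+.0002*u-.0005*np.array([.9872,-.1595]))
E
```

```text
time: 10.72
tool_pos: [0.5227, 0.2126, 0.0927]
tcp_rot: [2.39, 2.036, 0.001]
wrist_force: [-0.7, -4.7, 4.3]
width: 0.577
tcp [0.52273038 0.21264708 0.0927158 ] F [-0.67461132 -4.67757586  4.30796215] T [-0.92221908  0.04937436 -0.09196371]
plate 315 0.07605703396839401 (array([528.9, 257.1]), array([ 0.6, 50.4]), 81.2) (array([44.9, -1. ]), array([50.4,  0.6]), 89.7) [[0.0445, -0.0262], [0.0447, -0.0256], [0.0451, 0.0232], [0.0452, 0.0242]]
block 5890 0.11591647584308062 (array([35.1, -0.4]), array([50.4, 20.2]), 89.9) [[0.025, -0.0256], [0.0252, -0.025], [0.045, 0.024], [0.0452, 0.0248]]
tilt [[0.1593, 0.9872, 0.0016], [0.9872, -0.1593, -0.0012], [-0.0009, 0.0018, -1.0]]
block centre est [0.52228664 0.21289553]
```

```bash
python3 -m inch '[{"dx":0,"dy":-0.0008,"dz":0.0005,"ax":0.1,"ay":0,"az":0,"fingers":-1},{"dx":0,"dy":-0.0008,"dz":0.0005,"ax":0.1,"ay":0,"az":0,"fingers":-1},{"dx":0,"dy":-0.0008,"dz":0.0003,"ax":0.1,"ay":0,"az":0,"fingers":-1}]' 40
python3 m.py pics/m.png; python3 - <<'E'
import cv2;im=cv2.imread("pics/m.png");cv2.imwrite("pics/m2.png",cv2.resize(im[140:280,180:380],None,fx=4,fy=4))
E
```

```text
time: 11.15
tool_pos: [0.5227, 0.2128, 0.0927]
tcp_rot: [2.391, 2.036, 0.001]
wrist_force: [0.8, -4.3, 1.0]
width: 0.571
tcp [0.52271015 0.21281386 0.09273162] F [ 0.84650564 -4.28537042  1.0118533 ] T [-0.73491956 -0.42352935 -0.1197264 ]
plate 297 0.0756608589945783 (array([528.8, 257.3]), array([ 0.9, 50.5]), 81.2) (array([44.9, -1.1]), array([50.5,  0.9]), 89.7) [[0.0443, -0.0263], [0.0446, -0.0253], [0.0451, 0.0231], [0.0452, 0.0242]]
block 5881 0.1159225920201761 (array([35.1, -0.5]), array([20.2, 50.3]), 0.1) [[0.025, -0.0257], [0.0252, -0.025], [0.045, 0.024], [0.0452, 0.0246]]
tilt [[0.1593, 0.9872, 0.0015], [0.9872, -0.1593, -0.0006], [-0.0004, 0.0016, -1.0]]
```

View pics/m2.png

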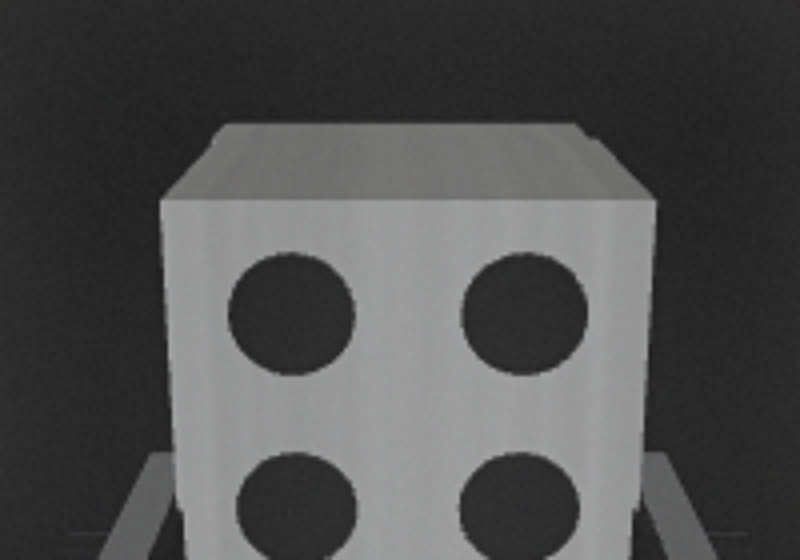

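Ends are flush. The corner steps at (212,145) and (598,140) show the block about 0.8 mm too far to +y, and the small nudge stuck. I'll give a slightly larger one.

```bash
python3 -m inch '[{"dx":0,"dy":-0.001,"dz":0,"ax":0.1,"ay":0,"az":0,"fingers":-1},{"dx":0,"dy":-0.0017,"dz":0,"ax":0.1,"ay":0,"az":0,"fingers":-1},{"dx":0,"dy":-0.0017,"dz":0,"ax":0.1,"ay":0,"az":0,"fingers":-1},{"dx":0,"dy":-0.0017,"dz":0,"ax":0.1,"ay":0,"az":0,"fingers":-1}]' 40
python3 m.py pics/n.png
```

```text
time: 11.7
tool_pos: [0.5212, 0.2138, 0.0928]
tcp_rot: [-2.391, -2.037, -0.001]
wrist_force: [1.9, 0.8, -1.5]
width: 0.568
tcp [0.52117019 0.21375814 0.09276216] F [ 1.8593172   0.82492934 -1.48552359] T [ 0.01950162 -0.57062351  0.04791015]
plate 173 0.07899052626209892 (array([527.9, 257.9]), array([ 0.9, 49.2]), 81.0) (array([44.6, -0.4]), array([49.2,  0.9]), 89.8) [[0.0441, -0.025], [0.0442, -0.0243], [0.0451, 0.024], [0.0451, 0.0242]]
block 5868 0.11596133853949916 (array([35.1, -0.6]), array([50.4, 20.3]), 90.0) [[0.025, -0.0258], [0.0253, -0.025], [0.045, 0.024], [0.0453, 0.0246]]
tilt [[0.1591, 0.9873, 0.0002], [0.9873, -0.1591, 0.0007], [0.0007, 0.0001, -1.0]]
```

```bash
python3 -m inch '[{"dx":-0.0008,"dy":0,"dz":0,"ax":0,"ay":0,"az":0,"fingers":-1},{"dx":-0.0014,"dy":0,"dz":0,"ax":0,"ay":0,"az":0,"fingers":-1},{"dx":-0.0014,"dy":0,"dz":0,"ax":0,"ay":0,"az":0,"fingers":-1},{"dx":-0.0014,"dy":0,"dz":0,"ax":0,"ay":0,"az":0,"fingers":-1}]' 40
python3 m.py pics/o.png; python3 - <<'E'
import cv2,numpy as np
a,b=[cv2.resize(cv2.imread(f"pics/{n}.png")[150:200,210:355],None,fx=5,fy=5,interpolation=2) for n in "no"]
cv2.imwrite("pics/o2.png",np.vstack([a,b]))
E
```

```text
time: 12.25
tool_pos: [0.5206, 0.2127, 0.0928]
tcp_rot: [-2.391, -2.036, -0.001]
wrist_force: [0.2, 5.1, 0.6]
width: 0.572
tcp [0.52058135 0.21271294 0.09280857] F [0.182714   5.05047159 0.58839808] T [ 0.49863813 -0.10635879  0.11679488]
plate 332 0.0759411115595481 (array([527.5, 257.2]), array([ 0.9, 50.9]), 80.6) (array([45. , -0.2]), array([ 0.9, 50.9]), 0.2) [[0.0444, -0.0257], [0.0447, -0.025], [0.0454, 0.0247], [0.0455, 0.0252]]
block 5896 0.11600070068763164 (array([35.2, -0.5]), array([20.3, 50.3]), 0.0) [[0.025, -0.0257], [0.0253, -0.025], [0.0451, 0.0239], [0.0454, 0.0246]]
tilt [[0.1593, 0.9872, -0.0005], [0.9872, -0.1593, 0.0012], [0.0011, -0.0007, -1.0]]
```

View pics/o2.png

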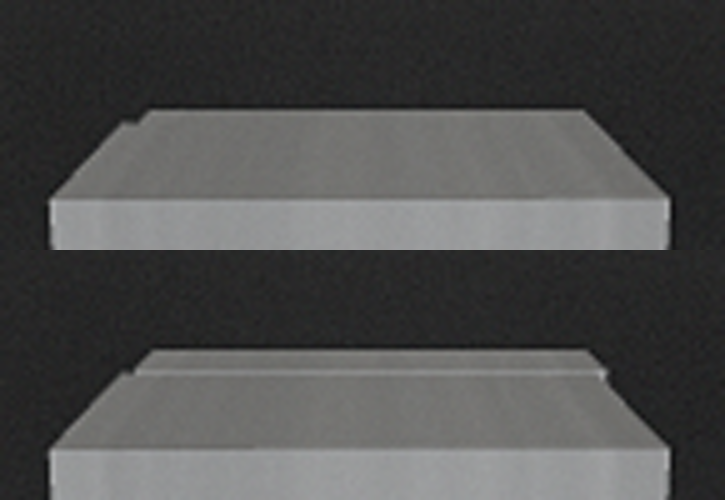

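Within about 0.5 mm all round: a thin strip of plate shows at the end, and the side steps are ≤0.8 mm. I'll relax the stored force, release, and lift straight up.

```bash
python3 -m inch '[{"dx":0.0003,"dy":0.0003,"dz":0,"ax":0,"ay":0,"az":0,"fingers":-1},{"dx":0.0003,"dy":0.0003,"dz":0,"ax":0,"ay":0,"az":0,"fingers":-1},{"dx":0.0003,"dy":0.0003,"dz":0,"ax":0,"ay":0,"az":0,"fingers":0.4},{"dx":0.0003,"dy":0.0003,"dz":0,"ax":0,"ay":0,"az":0,"fingers":1},{"dx":0.0003,"dy":0.0003,"dz":0,"ax":0,"ay":0,"az":0,"fingers":1},{"dx":0.0003,"dy":0.0003,"dz":0,"ax":0,"ay":0,"az":0,"fingers":1},{"dx":0.0003,"dy":0.0003,"dz":-0.02,"ax":0,"ay":0,"az":0,"fingers":1},{"dx":0.0003,"dy":0.0003,"dz":-0.05,"ax":0,"ay":0,"az":0,"fingers":1},{"dx":-0.04,"dy":0.0003,"dz":-0.09,"ax":0,"ay":0,"az":0,"fingers":1},{"dx":-0.06,"dy":0.0003,"dz":-0.11,"ax":0,"ay":0,"az":0,"fingers":1},{"dx":-0.06,"dy":0.0003,"dz":-0.11,"ax":0,"ay":0,"az":0,"fingers":1},{"dx":-0.06,"dy":0.0003,"dz":-0.11,"ax":0,"ay":0,"az":0,"fingers":1}]' 40
python3 - <<'E'
from h import *
s=bot.read_state();cal=bot.get_calibration("wrist");im,d=bot.read_camera("wrist");cv2.imwrite("pics/p.png",im)
for m in bot.masks_of("wrist","long_mid")[:1]:
    P=pts("wrist",d,m["region"],cal);h=np.percentile(P[:,2],80);T=P[abs(P[:,2]-h)<.004];print(m["box"],h,rect(T))
    l,t,r,b=[int(x) for x in m["box"]]
o=im[max(t-30,0):b+40,max(l-60,0):r+60];cv2.imwrite("pics/p2.png",cv2.resize(o,None,fx=(f:=min(800/o.shape[1],600/o.shape[0])),fy=f))
it,dt=bot.read_camera("top")
for n in("short_mid","round_mid","long_mid"):
  for m in bot.masks_of("top",n):
    P=pts("top",dt,m["region"]);h=np.percentile(P[:,2],80);print(n,m["p"],round(h,3),rect(P[abs(P[:,2]-h)<.004]))
E
```

```text
time: 13.8
tool_pos: [0.5107, 0.1534, 0.2016]
tcp_rot: [-2.391, -2.035, 0.001]
wrist_force: [-0.3, 0.3, -0.2]
width: 1.0
[246.6, 70.6, 319.5, 197.6] 0.11650959151292897 (array([519.9, 212.6]), array([89.4, 50.3]), 81.0)
short_mid 0.92 0.043 (array([ 461. , -111.5]), array([54.3, 49.9]), 87.3)
round_mid 0.64 0.042 (array([ 641.2, -151.5]), array([53.8, 57.9]), 88.1)
long_mid 0.96 0.043 (array([ 434.5, -317.7]), array([89.3, 51. ]), 42.3)
long_mid 0.8 0.042 (array([ 617.8, -489.9]), array([51.2, 88.6]), 72.0)
long_mid 0.58 0.116 (array([501.3, 211.3]), array([35.5, 94.8]), 7.4)
```

View pics/p2.png

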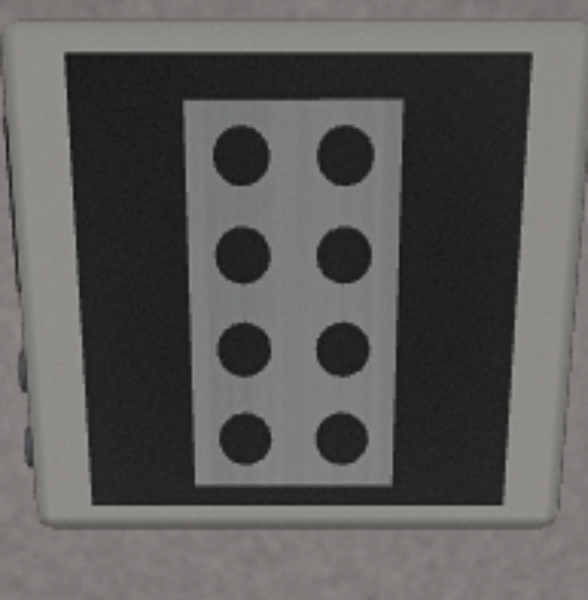

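The block sits on the plate with none of the plate showing. I'll check it against the heater deck in one view.

```bash
python3 - <<'E'
from h import *
cal=bot.get_calibration("wrist");im,d=bot.read_camera("wrist")
v,u=np.nonzero(d>0);P=pts("wrist",d,d>0,cal);g=im[v,u].mean(1)
c=np.array([.5205,.2125]);a=np.radians(80.9);U=np.array([np.cos(a),np.sin(a)]);W=np.array([U[1],-U[0]])
q=(P[:,:2]-c)*1000;x=q@U;y=q@W;z=P[:,2]
def rng(m,n):print(n,m.sum(),"x",np.percentile(x[m],[.3,99.7]).round(1),"y",np.percentile(y[m],[.3,99.7]).round(1))
near=(abs(x)<90)&(abs(y)<90)
rng(near&(abs(z-.0625)<.006)&(g<70)&(abs(x)<70)&(abs(y)<70),"deck")
rng(near&(abs(z-.1165)<.004)&(abs(x)<60)&(abs(y)<45),"block top")
rng(near&(abs(z-.077)<.003)&(abs(y)<40)&(abs(x)<60),"plate-level")
top=near&(abs(z-.1165)<.004)&(abs(x)<45)&(abs(y)<25);print("block plane slope",np.linalg.lstsq(np.c_[x[top],y[top],np.ones(top.sum())],z[top]*1000,rcond=None)[0].round(4))
for s in(-50,-20,20,50):
    m=(abs(x-s)<4)&(abs(z-.0625)<.006)&(g<70)&(abs(y)<75);print("deck y at x",s,np.percentile(y[m],[.5,99.5]).round(1))
E
```

```text
deck 12514 x [-64.1  64.8] y [-64.1  65.3]
block top 8658 x [-44.9  44.8] y [-25.5  24.2]Traceback (most recent call last):
  File "<stdin>", line 10, in <module>
  File "<stdin>", line 6, in rng
    return _quantile_unchecked(
        a, q, axis, out, overwrite_input, method, keepdims, weights)
    return _ureduce(a,
                    func=_quantile_ureduce_func,
    ...<5 lines>...
                    overwrite_input=overwrite_input,
                    method=method)
    r = func(a, **kwargs)
    result = _quantile(arr,
                       quantiles=q,
    ...<2 lines>...
                       out=out,
                       weights=wgt)
    slices_having_nans = np.isnan(arr[-1, ...])
                                  ~~~^^^^^^^^^
IndexError: index -1 is out of bounds for axis 0 with size 0
```

```bash
python3 -c "
from workcell import bot
s=bot.read_state();print(s['time'],s['wrist_force']);print(bot.finish_job())"
```

```text
14.15 [-0.23827301  0.32049502  0.0330956 ]
the job is handed in; nothing more can be done
None
```

The grey long block is on the larger heater's plate, flush lengthwise to about 0.5 mm but roughly 0.5–1.2 mm off sideways. I set it down with a 30 mm overhang at one short end, slid it along the plate under light pressure, and released it. I handed the job in at 14.15 s.

**Sliding:** I overshot the end by about 1 mm and slid back, with one small sideways correction. The block stayed on the plate throughout.

**Last checks:**
- **Seating:** the block's top is about 40 mm above the plate, it is square to within about 0.2°, and none of the plate shows from above.
- **Sides:** the two estimates disagree. The last close-up while gripped gave about 0.5 mm towards tool −y. After release, comparing with the deck (assuming the plate is centred on it) gave about 1.2 mm. I left it as it was.
- **Failed check:** the script for that last comparison stopped with an error before it reached the block's tilt, so flatness was not measured again after release.
- **Other blocks:** the short, round, pink and purple blocks are where they started, to within about 2 mm. The gripper is clear of everything, with no force at the wrist.

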